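# Close the ball-mill jar

## Robot

A 6-joint arm with a two-finger parallel gripper is mounted at the origin on a cart in front of the work surface, level with it; the furniture and walls round the work are solid. World frame = base frame: x ahead of the robot, y to its left, z up, the work surface at z = 0. Lengths are in m, angles in rad, forces in N, time in s.
With the tool pointing down it reaches from about 0.25 to 0.775 m from the base axis. Payload 4 kg.
Tool frame: the origin (TCP) lies at the centre of the arm's flange, where the gripper is bolted on; the fingertips stand 199 mm ahead of it and the grasp point (between the pads) lies 180 mm ahead of it (robot.tcp_to_tips is the z of the fingertips in the tool frame, in m); z points along the fingers, y is the line along which they close (so a half turn about z gives the same grasp; the last joint's range is limited). The gripper opens to 94 mm and grips with 3 to 60 N. Pads are 16 mm wide; open, the fingers measure 119 mm over their backs; the gripper's body (75 mm by 177 mm) begins 78 mm behind the grasp point.
Start: joints at [1.154, 0.087, 1.371, -0, 1.684, -0.103], TCP at [0.17, 0.523, 0.405] pointing down, gripper open.
Joint ranges: [-3.1, 3.1], [-0.76, 2.03], [0.27, 2.55], [-1.08, 4.22], [0.17, 2.65], [-2.57, 2.57]. Speed limits (rad/s): [2.79, 2.79, 3.14, 3.14, 3.14, 3.14].

## Interface

Orientations are given as [roll, pitch, yaw] about the fixed x, y, z axes, in that order (R = Rz(yaw) Ry(pitch) Rx(roll)).
In Python, from bench import robot gives the robot as it stands.
- The arm moves only by the tool play_rows, never from a script. Its arguments are lists of equal length, an entry for each row: "translation": the shift along the tool's x, y, z scaled (see below), a list of three; "twist": the turn, a rotation vector about the tool's x, y, z scaled (see below), a list of three; "gripper": the opening, from -1 (shut) to 1 (fully open). A call has 1 to 8 rows; each row shifts and turns the commanded pose from where the row before left it, along the tool's axes as they then stand; what a row does not reach is not made up. The controller multiplies each number of a shift by 0.04 m and each number of a turn by 0.1 rad. A row lasts 1/10 s, in which the tool goes at most 50 mm and 8.59 degrees, less where a joint would pass 70% of its speed; a pose out of reach is approached as far as the arm can. A call with a number of a shift or a turn outside -1 to 1 is refused whole. A call with a gripper value outside its range is refused whole. The fingers move at their own pace and stop on an object; the grip force is fixed at half the most. Time passes only in rows, so rows that do not move let the fingers close. It gives the time, the measured TCP pose, the force, the opening and the grip force at its end, in the units of the state.
- robot.get_obs(): the state, without advancing time (a new reading comes with each control period).
- robot.snapshot(name): name is "scene" or "top" or "wrist"; returns the picture (480x640x3 uint8, red, green, blue); there is no depth.
- robot.camera_model(name): a dict with "camera_matrix" (3x3 intrinsics, pixels), "rvec" (rotation vector, rad) and "tvec" (3), from world to camera coordinates, as OpenCV has them. Camera axes: x right, y down, z forward; pixel columns grow to the right and rows downward; lengths in m; the calibration is good to about 2 mm. A picture is of the moment at which its call begins: read the wrist's pose just before it. camera_model takes no time and is no camera call; for the wrist camera it gives the pose at the moment of the call.
- robot.close_job(): hands the job in; it is judged then, once.
Trained networks look in the newest picture that a camera, given by its name, has taken for a name from the list of things; names that differ only in an ending like _2 or _b are one class to them, and where a whole thing is asked for, a point or a joint stands for the part that bears it (a point fixed in the world has none). Each returns a list of dicts, best first, with "score" (0 to 1); they miss things now and then, are a little off and sometimes report something else, mostly with a low value. They report only what shows in the picture. A call takes as long as a camera call. They do not tell look-alikes from the thing itself.
- robot.recognise(name, camera): "centre" ([x, y, z] in m, in world coordinates, good to about 4 mm: the middle of the surface that is visible of it).
- robot.spot_point(name, camera): "centre" ([x, y, z] in m, in world coordinates, good to about 4 mm: a listed point, or the origin of a listed thing).
The state is a dict: "time": time; "joint_positions": joint angles; "qvel": joint speeds; "joint_torque": joint torques, N m; "tool_pos": TCP position; "ee_rot": TCP orientation; "wrist_force": force on the tool from outside, world axes, zero at the start; "wrist_torque": the same for the moment, N m; "width": finger opening in m; "finger_force": force on a finger pad.
Only numpy, scipy, OpenCV 4.12 (cv2) and the standard library are available. Lean on these libraries where they do the work, as an engineer would, in place of code of your own. Each camera call takes 0.05 s, during which the arm holds its last target. There are 200 camera calls.

## Task

The ball-mill jar held in the wooden clamp is charged with grinding balls and has to be closed before it goes on the mill. From the drying rack take the lid that fits it (the middle-sized one), set it level on the mouth, turn it back counter-clockwise until its thread lugs drop in, then screw it clockwise fully home and let go. Leave the other two lids standing in the rack, and do not knock the glaze jar or the pinch pot about.

Things in the scene. Friction and masses are not known exactly. Their poses are not given: they have to be found in the camera images.
- mill_lid: The lid to fit: grey screw lid like a shallow cup, 66 mm across, 26 mm high, 4 mm wall, 0.06-0.13 kg. Origin: centre of its open underside; z points out through the closed top, so z is level while it stands on edge in the rack. Pinch it there over its 26 mm thickness. Tilted about 40 degrees with its lower edge on the bench and let go, it falls flat on its open side.
- lid_lug (a point): Middle of the underside of one of the three thread lugs inside the lid, on the lid's x axis, 6.5 mm above its open edge and 26 mm from its middle; the others stand at 120 and 240 degrees. Lugs are 20 degrees wide and 4 mm thick and reach in to 47 mm across; the lid is 58 mm across inside and 21 mm deep.
- mill_jar: White jar, 76 mm across, 114 mm high, fixed upright in the clamp; it cannot turn. Origin: centre of its underside, 16 mm above the bench; z up, x through one notch of its mouth. Lid origin above jar origin: 105 mm while the lugs lie on the collar, 97 mm when they have dropped through the notches, 93 mm when screwed home.
- jar_mouth (a point): Centre of the mouth at its rim, 130 mm above the bench. The neck is 43 mm across; 3 mm below the rim is the flat top of a collar 54 mm across with three notches. From a notch the lugs run clockwise under the collar down a ramp, 5 mm in 76 degrees: the lid is home after 60 to 72 degrees and stops dead at 76. The lid has 2 mm of play all round.
- jar_notch (a point): Middle of one of the three notches at the collar's top, on the jar's x axis, 24 mm from its middle; the others are at 120 and 240 degrees. Notches are 32 degrees wide. At the counter-clockwise edge of each a 3 mm nib stops the lugs over the notch when the lid is turned back counter-clockwise, and bars the lugs from the notch when it is turned clockwise.
- jar_clamp: Wooden clamp that holds the jar, fixed to the bench: plywood board 160 (x) by 116 (y) by 16 mm, two jaws and two rods up to 62 mm high, two black star knobs at its -x end reaching 82 mm from the middle. Origin: centre of the board's underside. The bench on the robot's side of the rack and between rack and clamp is free.
- lid_rack: Wooden rack fixed to the bench: board 110 (x) by 200 (y) by 12 mm, origin centre of its underside. Slots at y = -60, 0, +60 mm each hold a lid on edge, closed top to the rack's -y, on rails 26 mm high, between dowels 57 mm high, 8 mm thick, at x = -23 and +23 mm, 18.5 mm either side of the slot's middle. Lid tops are 71, 88, 105 mm up (small, fitting, large).
- lid_small: Grey screw lid of the same make, 50 mm across, 26 mm high, too small for the jar; stands in the rack and stays there. Origin and z axis as for mill_lid.
- lid_large: Grey screw lid of the same make, 82 mm across, 26 mm high, too large for the jar; stands in the rack and stays there. Origin and z axis as for mill_lid.
- glaze_jar: Closed glaze jar, 62 mm across, 77 mm high, standing behind the clamp; origin at the centre of its underside. To be left alone.
- pinch_pot: Clay pinch pot, 72 mm across, 64 mm high, standing behind the clamp; origin at the centre of its underside. To be left alone.
Not all that is in view belongs to the job. Leave any green or turquoise look-alike of the mill_lid alone.

How it is judged:
On the way, in this order (a step that is already met when the one before it is completed fails the run):
1. the fitting lid sits on the jar's mouth: level, within 4 mm of its axis, its lugs down on the collar or lower (horizontal distance between mill_lid and mill_jar below 0.004 m and z of mill_lid in the frame of mill_jar below 0.1075 m and angle between mill_lid's own z axis and vertical below 0.1 rad).
2. its lugs have dropped through the notches (lid origin less than 98.5 mm above the jar's) (z of mill_lid in the frame of mill_jar below 0.0985 m and horizontal distance between mill_lid and mill_jar below 0.004 m and angle between mill_lid's own z axis and vertical below 0.07 rad), for 0.1 s.
At the end, for the whole second after the job is handed in: The middle-sized lid is screwed home on the mill jar (its origin within 0.8 mm of 92.8 mm above the jar's, within 3 mm of the jar's axis and 0.04 rad of level), at rest and released; the other two lids, the glaze jar and the pinch pot are within 30 mm of where they stood (z of mill_lid in the frame of mill_jar below 0.0936 m and horizontal distance between mill_lid and mill_jar below 0.003 m and angle between mill_lid's own z axis and vertical below 0.04 rad and linear speed of mill_lid below 0.02 m/s and contact force between the fingers and mill_lid below 0.1 N and distance of each of lid_small, lid_large, glaze_jar, pinch_pot from where it was at the start of the episode below 0.03 m); the robot touches nothing.
It fails at once if one of the other lids is moved more than 30 mm (distance of any of lid_small, lid_large from where it was at the start of the episode above 0.03 m).
It fails at once if the glaze jar or the pinch pot is moved more than 30 mm or tipped (distance of any of glaze_jar, pinch_pot from where it was at the start of the episode above 0.03 m or angle between any of glaze_jar, pinch_pot's own z axis and vertical above 0.4 rad).
It also fails if it takes over 58 s, if anything falls off the work surface, if the arm or the gripper's body presses on something with over 40 N, if the wrist force passes 120 N, or if a joint passes its speed limit or range.

## Working session

There is one attempt and no reset: what is moved stays moved. The work goes in short steps, Python scripts to look and compute and a tool call to move; the robot and the scene stay as the last step left them, time stands still between calls to the robot, and variables do not carry over. Pictures are saved under pics/ and viewed, at most 11 in all, crops included, and the job is handed in when it is done.

Besides the shell and the picture viewer there is one more tool, called after "Emit:" as name(argument=value, ...) on one line, values as JSON. play_rows: Moves the arm, as the interface text tells. Its arguments: {"type":"object","properties":{"translation":{"type":"array","items":{"type":"array","items":{"type":"number","minimum":-1,"maximum":1}}},"twist":{"type":"array","items":{"type":"array","items":{"type":"number","minimum":-1,"maximum":1}}},"gripper":{"type":"array","items":{"type":"number"}}},"required":["translation","twist","gripper"]}

```bash
ls; mkdir -p pics
python3 - <<'E'
from bench import robot
import cv2, numpy as np
o=robot.get_obs(); print(o['time'],o['tool_pos'],o['ee_rot'],o['width'])
ims={}
for c in ['scene','top','wrist']:
    ims[c]=robot.snapshot(c)
    for n in ['mill_lid','mill_jar','lid_rack','jar_clamp','lid_small','lid_large','glaze_jar','pinch_pot','jar_mouth','jar_notch','lid_lug']:
        r=robot.spot_point(n,c)
        print(c,n,[(np.round(d['centre'],3).tolist(),round(d['score'],2)) for d in r[:4]])
a=np.hstack([ims['scene'],ims['top']])
cv2.imwrite('pics/a.png',cv2.resize(a[:,:,::-1],(800,300)))
cv2.imwrite('pics/top.png',ims['top'][:,:,::-1]);cv2.imwrite('pics/scene.png',ims['scene'][:,:,::-1])
print(robot.get_obs()['time'])
E
```

```text
pics
0.0 [0.16972546 0.52304775 0.40351601] [-3.13940380e+00 -2.36626734e-04  2.82780637e+00] 0.09397402903145252
scene mill_lid [([0.621, 0.508, 0.023], 0.94), ([0.587, 0.338, 0.054], 0.84), ([0.495, 0.696, 0.028], 0.83), ([0.561, 0.396, 0.063], 0.39)]
scene mill_jar [([0.51, 0.042, 0.015], 0.58)]
scene lid_rack [([0.583, 0.328, 0.003], 0.83)]
scene jar_clamp [([0.507, 0.046, 0.0], 0.61)]
scene lid_small [([0.606, 0.283, 0.048], 0.84)]
scene lid_large [([0.562, 0.395, 0.064], 0.7)]
scene glaze_jar [([0.649, 0.047, 0.004], 0.58)]
scene pinch_pot [([0.639, 0.122, -0.002], 0.85)]
scene jar_mouth [([0.51, 0.043, 0.129], 0.69), ([0.561, 0.397, 0.062], 0.4)]
scene jar_notch [([0.525, 0.032, 0.131], 0.62)]
scene lid_lug [([0.597, 0.518, 0.019], 0.91), ([0.609, 0.341, 0.054], 0.87), ([0.521, 0.701, 0.02], 0.69)]
top mill_lid [([0.492, 0.697, 0.028], 0.83), ([0.583, 0.342, 0.058], 0.69), ([0.619, 0.503, 0.025], 0.65)]
top mill_jar [([0.511, 0.046, 0.02], 0.77)]
top lid_rack [([0.587, 0.326, -0.001], 0.92)]
top jar_clamp [([0.506, 0.044, -0.001], 0.61)]
top lid_small [([0.603, 0.284, 0.044], 0.59), ([0.505, 0.043, 0.002], 0.16)]
top lid_large [([0.56, 0.39, 0.065], 0.95)]
top glaze_jar [([0.645, 0.049, -0.0], 0.93), ([0.582, 0.341, 0.06], 0.26)]
top pinch_pot [([0.646, 0.119, 0.001], 0.7), ([0.606, 0.28, 0.047], 0.3)]
top jar_mouth [([0.504, 0.04, 0.13], 0.89)]
top jar_notch [([0.529, 0.025, 0.131], 0.93)]
top lid_lug [([0.601, 0.52, 0.021], 0.97), ([0.607, 0.342, 0.06], 0.88)]
wrist mill_lid []
wrist mill_jar []
wrist lid_rack []
wrist jar_clamp []
wrist lid_small []
wrist lid_large []
wrist glaze_jar []
wrist pinch_pot []
wrist jar_mouth []
wrist jar_notch []
wrist lid_lug []
1.8
```

View pics/top.png

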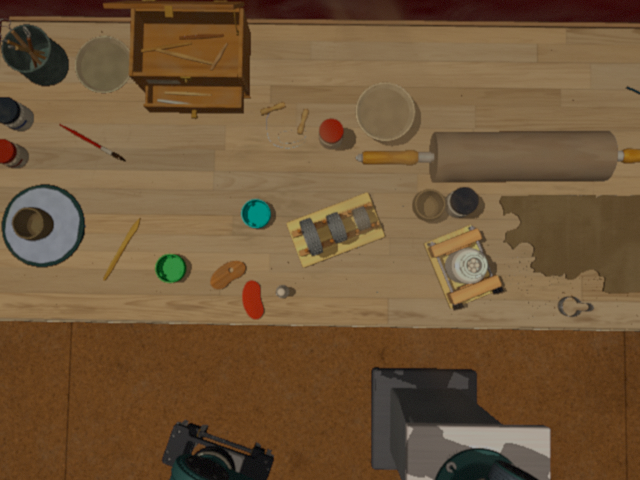

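View pics/scene.png

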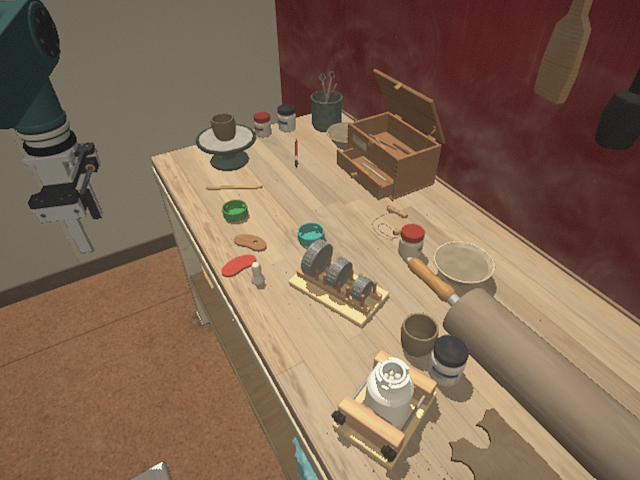

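```bash
cat > h.py <<'E'
from bench import robot
import numpy as np, cv2
from scipy.spatial.transform import Rotation as R, Slerp
np.set_printoptions(precision=4,suppress=True)
def down(ydeg):  # tool pointing down, tool y at world angle ydeg
    a=np.radians(ydeg); y=np.array([np.cos(a),np.sin(a),0]); z=np.array([0,0,-1.])
    return R.from_matrix(np.c_[np.cross(y,z),y,z])
def cur():
    o=robot.get_obs(); return np.array(o['tool_pos']),R.from_euler('xyz',o['ee_rot']),o
def plan(p,r,n,p0=None,r0=None):
    if p0 is None: p0,r0,_=cur()
    p=np.array(p); rv=(r0.inv()*r).as_rotvec()
    print('rotvec',rv,'dist',np.linalg.norm(p-p0))
    rr=r0; 
    for i in range(n):
        t=rr.inv().apply((p-p0)/n)/0.04
        print(np.round(t,3).tolist(),np.round(rv/n/0.1,3).tolist()); rr=rr*R.from_rotvec(rv/n)
def spots(cam,names,snap=True):
    if snap: im=robot.snapshot(cam)
    for n in names: print(cam,n,[(np.round(d['centre'],4).tolist(),round(d['score'],2)) for d in robot.spot_point(n,cam)[:3]])
    return im if snap else None
def proj(cam,P):
    m=robot.camera_model(cam); return cv2.projectPoints(np.array(P,float).reshape(-1,3),np.array(m['rvec']),np.array(m['tvec']),np.array(m['camera_matrix']),None)[0].reshape(-1,2)
E
python3 - <<'E'
from h import *
im=cv2.imread('pics/scene.png'); cv2.imwrite('pics/crop.png',cv2.resize(im[190:340,200:400],None,fx=4,fy=4))
plan([0.585,0.327,0.40],down(111.4),12)
m=robot.camera_model('wrist'); Rc=cv2.Rodrigues(np.array(m['rvec']))[0]; p,r,o=cur()
print('cam in tool',r.inv().apply(-Rc.T@np.array(m['tvec']).ravel()-p), 'axis',r.inv().apply(Rc[2]))
E
```

```text
rotvec [ 0.0001  0.     -0.6873] dist 0.4592584178082722
[-0.949, -0.122, 0.01] [0.0, 0.0, -0.573]
[-0.94, -0.176, 0.01] [0.0, 0.0, -0.573]
[-0.929, -0.229, 0.01] [0.0, 0.0, -0.573]
[-0.914, -0.282, 0.01] [0.0, 0.0, -0.573]
[-0.897, -0.334, 0.01] [0.0, 0.0, -0.573]
[-0.876, -0.385, 0.01] [0.0, 0.0, -0.573]
[-0.852, -0.434, 0.01] [0.0, 0.0, -0.573]
[-0.826, -0.482, 0.01] [0.0, 0.0, -0.573]
[-0.797, -0.529, 0.01] [0.0, 0.0, -0.573]
[-0.766, -0.574, 0.01] [0.0, 0.0, -0.573]
[-0.732, -0.617, 0.01] [0.0, 0.0, -0.573]
[-0.695, -0.657, 0.01] [0.0, 0.0, -0.573]
cam in tool [ 0.0792 -0.0005  0.0192] axis [-0.2678 -0.0007  0.9635]
```

View pics/crop.png

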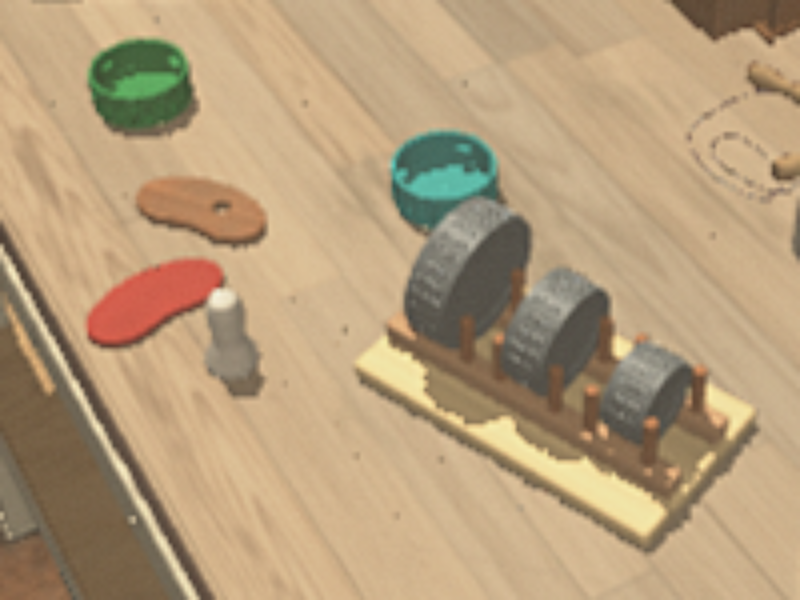

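Candidates in the scene view: grey middle lid (339,272) in the rack; green (235,211) and turquoise (311,235) are look-alikes, large (317,258) and small (363,288) are the wrong size. The crop confirms that the grey middle one fits, with its closed top facing the rack's -y.

Emit:
play_rows(translation=[[-0.95,-0.12,0],[-0.94,-0.18,0],[-0.93,-0.23,0],[-0.91,-0.28,0],[-0.9,-0.33,0],[-0.88,-0.38,0],[-0.85,-0.43,0],[-0.83,-0.48,0]], twist=[[0,0,-0.573],[0,0,-0.573],[0,0,-0.573],[0,0,-0.573],[0,0,-0.573],[0,0,-0.573],[0,0,-0.573],[0,0,-0.573]], gripper=[0.15,0.15,0.15,0.15,0.15,0.15,0.15,0.15])

```text
time: 2.6
tool_pos: [0.4481, 0.3921, 0.4048]
ee_rot: [3.141, 0.0, -2.995]
wrist_force: [-0.3, 0.1, 0.2]
width: 0.054
finger_force: 0.0
```

Emit:
play_rows(translation=[[-0.8,-0.53,0],[-0.77,-0.57,0],[-0.73,-0.62,0],[-0.7,-0.66,0],[0,0,0]], twist=[[0,0,-0.573],[0,0,-0.573],[0,0,-0.573],[0,0,-0.573],[0,0,0]], gripper=[0.15,0.15,0.15,0.15,0.15])

```text
time: 3.1
tool_pos: [0.5894, 0.3248, 0.4029]
ee_rot: [-3.14, -0.001, -2.773]
wrist_force: [0.2, 0.1, -1.1]
width: 0.054
finger_force: 0.0
```

Run:
```python
from h import *
im=spots('wrist',['mill_lid','lid_rack','lid_small','lid_large','lid_lug'])
spots('top',['mill_lid','lid_rack','lid_small','lid_large'])
im=im[:,:,::-1].copy()
c=np.array([.586,.3275,0]);ex=np.array([.931,.365,0]);ey=np.array([-.365,.931,0]);z=np.array([0,0,1])
pts=[c+sx*.033*ex+sy*.013*ey+.055*z for sx in(-1,1) for sy in(-1,1)]+[c+sy*.013*ey+.088*z for sy in (-1,1)]
for u in proj('wrist',pts): cv2.circle(im,tuple(int(v) for v in u),3,(0,0,255),-1)
print(proj('wrist',pts))
cv2.imwrite('pics/w1.png',im)
```

```text
wrist mill_lid [([0.5856, 0.3378, 0.0546], 0.93), ([0.6176, 0.5073, 0.0235], 0.92)]
wrist lid_rack [([0.5881, 0.3253, 0.0019], 0.63)]
wrist lid_small [([0.6026, 0.2793, 0.046], 0.68)]
wrist lid_large [([0.5559, 0.3946, 0.0662], 0.79)]
wrist lid_lug [([0.6103, 0.3397, 0.0557], 0.89), ([0.5936, 0.5247, 0.0214], 0.61), ([0.556, 0.3936, 0.0669], 0.57)]
top mill_lid [([0.624, 0.5084, 0.0277], 0.83), ([0.4933, 0.6999, 0.0272], 0.78), ([0.5846, 0.341, 0.0587], 0.5)]
top lid_rack [([0.5858, 0.3249, -0.0003], 0.67), ([0.53, 0.0273, 0.1261], 0.53)]
top lid_small [([0.6036, 0.2811, 0.045], 0.56)]
top lid_large [([0.5599, 0.3905, 0.063], 0.52)]
[[306.0451 195.4042]
 [334.1427 195.434 ]
 [306.7438 263.0173]
 [333.4166 263.0425]
 [304.8797 239.0951]
 [335.0674 239.1249]]
```

View pics/w1.png

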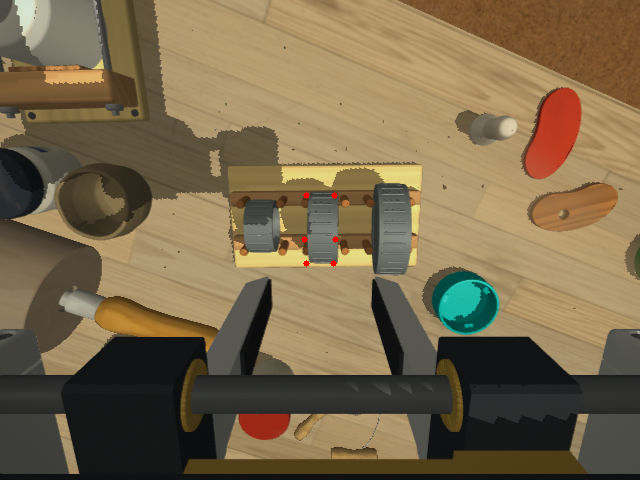

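The picture shows the three lids with the middle one at (322,228); my projected corners lie on it to about 2 px, midway between the fingers. Going down.

Emit:
play_rows(translation=[[0.05,0.13,0.6],[0,0,0.8],[0,0,0.8],[0,0,0.8],[0,0,0.5],[0,0,0.25],[0,0,0],[0,0,0]], twist=[[0,0,0],[0,0,0],[0,0,0],[0,0,0],[0,0,0],[0,0,0],[0,0,0],[0,0,0]], gripper=[0.1,0.1,0.1,0.1,0.1,0.1,0.1,-1])

```text
time: 4.45
tool_pos: [0.5821, 0.3319, 0.2553]
ee_rot: [3.141, 0.001, -2.768]
wrist_force: [0.1, -0.5, -0.0]
width: 0.0466
finger_force: 0.0
```

Emit:
play_rows(translation=[[0,0,0],[0,0,0],[0,0,0]], twist=[[0,0,0],[0,0,0],[0,0,0]], gripper=[-1,-1,-1])

```text
time: 4.75
tool_pos: [0.5828, 0.3306, 0.2558]
ee_rot: [-3.137, 0.002, -2.768]
wrist_force: [3.6, -5.7, -0.8]
width: 0.0265
finger_force: 29.4
```

Emit:
play_rows(translation=[[0,0,-0.3],[0,0,-0.7],[0,0,-1],[0,0,-0.9]], twist=[[0,0,0],[0,0,0],[0,0,0],[0,0,0]], gripper=[-1,-1,-1,-1])

```text
time: 5.15
tool_pos: [0.5818, 0.3317, 0.3719]
ee_rot: [3.141, -0.001, -2.768]
wrist_force: [-0.4, -0.2, -0.8]
width: 0.0254
finger_force: 30.0
```

Run:
```python
from h import *
p,r,o=cur(); print(p,o['joint_positions'],o['width'],o['finger_force'])
th=np.radians(45); a=np.radians(21.8)
rad=np.array([np.cos(a),np.sin(a),0]); z=np.array([0,0,1.])
Y=-(rad*np.cos(th)+z*np.sin(th)); Z=rad*np.sin(th)-z*np.cos(th)
rt=R.from_matrix(np.c_[np.cross(Y,Z),Y,Z])
for hc in (0.08,):
    c=np.array([.50,.20,hc]); P=c-.2008*Z; print('P',P)
    plan(P,rt,20)
    print('down-first'); plan([.40,.16,.35],down(201.8),16); plan(P,rt,9,np.array([.40,.16,.35]),down(201.8))
```

```text
[0.5818 0.3317 0.3719] [ 0.4333  0.3641  1.1039  0.0008  1.6741 -1.5112] 0.02537112465823467 29.989697341807187
P [0.3682 0.1473 0.222 ]
rotvec [ 0.6134 -0.6164 -1.4887] dist 0.3195546661906816
[0.333, -0.117, 0.187] [0.307, -0.308, -0.744]
[0.346, -0.086, 0.18] [0.307, -0.308, -0.744]
[0.357, -0.055, 0.171] [0.307, -0.308, -0.744]
[0.365, -0.023, 0.162] [0.307, -0.308, -0.744]
[0.37, 0.009, 0.15] [0.307, -0.308, -0.744]
[0.372, 0.041, 0.138] [0.307, -0.308, -0.744]
[0.372, 0.073, 0.125] [0.307, -0.308, -0.744]
[0.369, 0.104, 0.111] [0.307, -0.308, -0.744]
[0.364, 0.135, 0.096] [0.307, -0.308, -0.744]
[0.355, 0.164, 0.08] [0.307, -0.308, -0.744]
[0.344, 0.193, 0.064] [0.307, -0.308, -0.744]
[0.33, 0.219, 0.047] [0.307, -0.308, -0.744]
[0.314, 0.245, 0.03] [0.307, -0.308, -0.744]
[0.296, 0.268, 0.013] [0.307, -0.308, -0.744]
[0.275, 0.289, -0.005] [0.307, -0.308, -0.744]
[0.253, 0.309, -0.022] [0.307, -0.308, -0.744]
[0.228, 0.326, -0.039] [0.307, -0.308, -0.744]
[0.202, 0.34, -0.056] [0.307, -0.308, -0.744]
[0.174, 0.352, -0.072] [0.307, -0.308, -0.744]
[0.145, 0.362, -0.088] [0.307,
[... 478 characters left out ...]
342, 0.189, 0.034] [0.001, 0.0, -0.986]
[0.322, 0.222, 0.034] [0.001, 0.0, -0.986]
[0.298, 0.252, 0.034] [0.001, 0.0, -0.986]
[0.272, 0.28, 0.034] [0.001, 0.0, -0.986]
[0.243, 0.306, 0.034] [0.001, 0.0, -0.986]
[0.212, 0.328, 0.034] [0.001, 0.0, -0.986]
[0.179, 0.347, 0.034] [0.001, 0.0, -0.986]
rotvec [0.7854 0.     0.    ] dist 0.13252430991514477
[-0.0, 0.095, 0.356] [0.873, 0.0, 0.0]
[-0.0, 0.126, 0.346] [0.873, 0.0, 0.0]
[-0.0, 0.156, 0.334] [0.873, 0.0, 0.0]
[-0.0, 0.184, 0.319] [0.873, 0.0, 0.0]
[-0.0, 0.211, 0.302] [0.873, 0.0, 0.0]
[-0.0, 0.237, 0.282] [0.873, 0.0, 0.0]
[-0.0, 0.26, 0.26] [0.873, 0.0, 0.0]
[-0.0, 0.282, 0.237] [0.873, 0.0, 0.0]
[-0.0, 0.302, 0.211] [0.873, 0.0, 0.0]
```

Run:
```python
from h import *
p,r,o=cur()
p1=p+r.apply([.13,0,0]); print(p1)
rt=r*R.from_rotvec([.785,0,0])
P=np.array([.485,.215,.055])-rt.apply([0,0,.2008]); print(P, rt.apply([0,-1,0]))
plan(P,rt,8,p1,r)
```

```text
[0.4608 0.2842 0.372 ]
[0.4333 0.3471 0.1972] [ 0.2588 -0.6589  0.7063]
rotvec [0.785 0.    0.   ] dist 0.18779232670036852
[0.008, 0.214, 0.546] [0.981, 0.0, 0.0]
[0.008, 0.266, 0.523] [0.981, 0.0, 0.0]
[0.008, 0.316, 0.494] [0.981, 0.0, 0.0]
[0.008, 0.363, 0.461] [0.981, 0.0, 0.0]
[0.008, 0.407, 0.423] [0.981, 0.0, 0.0]
[0.008, 0.446, 0.381] [0.981, 0.0, 0.0]
[0.008, 0.481, 0.336] [0.981, 0.0, 0.0]
[0.008, 0.512, 0.287] [0.981, 0.0, 0.0]
```

Emit:
play_rows(translation=[[0.6,0,0],[0.9,0,0],[0.9,0,0],[0.85,0,0]], twist=[[0,0,0],[0,0,0],[0,0,0],[0,0,0]], gripper=[-1,-1,-1,-1])

```text
time: 5.55
tool_pos: [0.4595, 0.2838, 0.3709]
ee_rot: [3.141, 0.0, -2.768]
wrist_force: [0.0, 0.7, -0.4]
width: 0.025
finger_force: 30.0
```

Emit:
play_rows(translation=[[0.01,0.21,0.55],[0.01,0.27,0.52],[0.01,0.32,0.49],[0.01,0.36,0.46],[0.01,0.41,0.42],[0.01,0.45,0.38],[0.01,0.48,0.34],[0.01,0.51,0.29]], twist=[[0.98,0,0],[0.98,0,0],[0.98,0,0],[0.98,0,0],[0.98,0,0],[0.98,0,0],[0.98,0,0],[0.98,0,0]], gripper=[-1,-1,-1,-1,-1,-1,-1,-1])

```text
time: 6.35
tool_pos: [0.4326, 0.3477, 0.1955]
ee_rot: [-2.356, 0.001, -2.767]
wrist_force: [0.8, -1.0, -1.0]
width: 0.025
finger_force: 30.0
```

Emit:
play_rows(translation=[[0,0,0],[0,0,0]], twist=[[0,0,0],[0,0,0]], gripper=[-1,-1])

```text
time: 6.55
tool_pos: [0.4328, 0.3472, 0.1958]
ee_rot: [-2.359, -0.001, -2.767]
wrist_force: [-0.3, 0.7, 0.8]
width: 0.0252
finger_force: 30.0
```

Run:
```python
from h import *
p,r,o=cur(); print(p,o['ee_rot'],o['joint_positions'],o['width'],o['finger_force'],o['time'])
print('lid c',p+r.apply([0,0,.2008]),'lidz',r.apply([0,-1,0]))
im=robot.snapshot('scene'); cv2.imwrite('pics/s2.png',cv2.resize(im[100:400,150:550,::-1],None,fx=2,fy=2))
print(r.inv().apply([0,0,-1]))
```

```text
[0.4328 0.3472 0.1958] [-2.3593 -0.001  -2.7672] [ 0.7529  0.3636  1.5641 -0.7139  1.5676 -1.0572] 0.025168695210137842 29.989356002770364 6.55
lid c [0.4844 0.2154 0.0534] lidz [ 0.26   -0.6599  0.7049]
[-0.001   0.7049  0.7093]
```

View pics/s2.png

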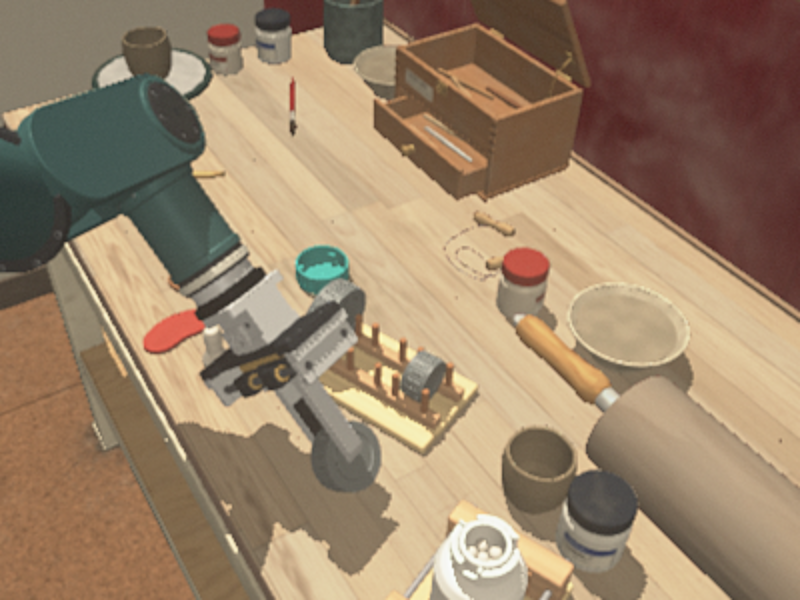

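The lid (345,455) is held, tilted 45° with the closed face up, over free bench. Lowering and letting go.

Emit:
play_rows(translation=[[0,0.15,0.15],[0,0.12,0.12],[0,0.08,0.08],[0,0.02,0.02],[0,0,0]], twist=[[0,0,0],[0,0,0],[0,0,0],[0,0,0],[0,0,0]], gripper=[-1,-1,-1,-1,-1])

```text
time: 7.1
tool_pos: [0.4332, 0.347, 0.1758]
ee_rot: [-2.357, 0.001, -2.768]
wrist_force: [-0.5, 0.1, 3.0]
width: 0.0251
finger_force: 30.0
```

Emit:
play_rows(translation=[[0,0,0],[0,0,0],[0,0,-0.2],[0,0,-0.4],[0,0,-0.7],[0,0,-0.9],[0,0,-0.9],[0,0,0]], twist=[[0,0,0],[0,0,0],[0,0,0],[0,0,0],[0,0,0],[0,0,0],[0,0,0],[0,0,0]], gripper=[-0.3,-0.2,-0.2,-0.2,-0.2,-0.2,-0.1,0.5])

```text
time: 7.9
tool_pos: [0.4002, 0.4321, 0.2682]
ee_rot: [-2.362, 0.009, -2.764]
wrist_force: [-0.0, 0.2, -0.7]
width: 0.0473
finger_force: 0.0
```

Run:
```python
from h import *
p,r,o=cur(); print(p,o['time'])
for c in ('scene','top','wrist'): spots(c,['mill_lid','lid_lug'])
for c in ('scene','top','wrist'): print(c,[(np.round(d['centre'],4),round(d['score'],2)) for d in robot.recognise('mill_lid',c)[:4]])
im=robot.snapshot('wrist'); im2=robot.snapshot('scene')
cv2.imwrite('pics/s3.png',np.hstack([cv2.resize(im[:,:,::-1],(400,300)),im2[170:470,170:570,::-1]]))
```

```text
[0.4002 0.4321 0.2682] 7.9
scene mill_lid [([0.6179, 0.5049, 0.0248], 0.83), ([0.4815, 0.2449, -0.0053], 0.74)]
scene lid_lug [([0.5982, 0.5227, 0.0192], 0.9), ([0.5024, 0.2544, 0.0073], 0.6)]
top mill_lid [([0.621, 0.5062, 0.025], 0.97), ([0.4775, 0.2501, 0.0017], 0.9), ([0.4928, 0.7006, 0.0301], 0.87)]
top lid_lug [([0.5979, 0.5209, 0.0233], 0.88), ([0.5187, 0.7037, 0.0215], 0.87), ([0.5, 0.2538, 0.0124], 0.82)]
wrist mill_lid [([0.4775, 0.2437, 0.0002], 0.63), ([0.5051, 0.044, 0.0001], 0.56), ([0.602, 0.2823, 0.044], 0.27)]
wrist lid_lug []
scene [(array([0.4775, 0.2368, 0.0231]), 0.75), (array([0.5599, 0.3752, 0.0811]), 0.71), (array([0.6245, 0.5134, 0.0125]), 0.63), (array([0.4981, 0.0298, 0.0967]), 0.47)]
top [(array([0.4912, 0.6985, 0.0073]), 0.83), (array([0.4791, 0.2501, 0.0281]), 0.79), (array([0.6241, 0.507 , 0.0026]), 0.62), (array([0.6025, 0.2715, 0.0662]), 0.16)]
wrist [(array([0.4746, 0.2508, 0.0213]), 0.94)]
```

View pics/s3.png

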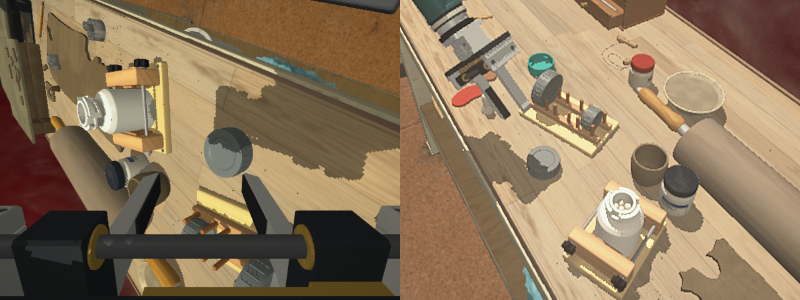

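Run:
```python
from h import *
plan([.478,.247,.32],down(45),16)
```

```text
rotvec [-0.6926  0.4531  1.0963] dist 0.20517936910668993
[-0.009, -0.281, 0.154] [-0.433, 0.283, 0.685]
[-0.032, -0.286, 0.141] [-0.433, 0.283, 0.685]
[-0.056, -0.289, 0.127] [-0.433, 0.283, 0.685]
[-0.079, -0.29, 0.113] [-0.433, 0.283, 0.685]
[-0.102, -0.288, 0.098] [-0.433, 0.283, 0.685]
[-0.124, -0.284, 0.082] [-0.433, 0.283, 0.685]
[-0.145, -0.278, 0.066] [-0.433, 0.283, 0.685]
[-0.166, -0.27, 0.05] [-0.433, 0.283, 0.685]
[-0.185, -0.26, 0.034] [-0.433, 0.283, 0.685]
[-0.203, -0.247, 0.017] [-0.433, 0.283, 0.685]
[-0.22, -0.233, 0.001] [-0.433, 0.283, 0.685]
[-0.235, -0.217, -0.016] [-0.433, 0.283, 0.685]
[-0.249, -0.2, -0.031] [-0.433, 0.283, 0.685]
[-0.261, -0.181, -0.047] [-0.433, 0.283, 0.685]
[-0.271, -0.16, -0.062] [-0.433, 0.283, 0.685]
[-0.279, -0.138, -0.076] [-0.433, 0.283, 0.685]
```

Emit:
play_rows(translation=[[-0.01,-0.28,0.15],[-0.03,-0.29,0.14],[-0.06,-0.29,0.13],[-0.08,-0.29,0.11],[-0.1,-0.29,0.1],[-0.12,-0.28,0.08],[-0.15,-0.28,0.07],[-0.17,-0.27,0.05]], twist=[[-0.433,0.283,0.685],[-0.433,0.283,0.685],[-0.433,0.283,0.685],[-0.433,0.283,0.685],[-0.433,0.283,0.685],[-0.433,0.283,0.685],[-0.433,0.283,0.685],[-0.433,0.283,0.685]], gripper=[1,1,1,1,1,1,1,1])

```text
time: 9.4
tool_pos: [0.4399, 0.3372, 0.2918]
ee_rot: [-2.752, 0.119, 2.933]
wrist_force: [0.4, -0.9, 0.5]
width: 0.0937
finger_force: 0.0
```

Emit:
play_rows(translation=[[-0.19,-0.26,0.03],[-0.2,-0.25,0.02],[-0.22,-0.23,0],[-0.24,-0.22,-0.02],[-0.25,-0.2,-0.03],[-0.26,-0.18,-0.05],[-0.27,-0.16,-0.06],[-0.28,-0.14,-0.08]], twist=[[-0.433,0.283,0.685],[-0.433,0.283,0.685],[-0.433,0.283,0.685],[-0.433,0.283,0.685],[-0.433,0.283,0.685],[-0.433,0.283,0.685],[-0.433,0.283,0.685],[-0.433,0.283,0.685]], gripper=[1,1,1,1,1,1,1,1])

```text
time: 10.2
tool_pos: [0.4786, 0.2464, 0.3209]
ee_rot: [3.14, -0.001, 2.354]
wrist_force: [0.0, -0.2, 0.9]
width: 0.0939
finger_force: 0.0
```

Emit:
play_rows(translation=[[0,0,0],[0,0,0]], twist=[[0,0,0],[0,0,0]], gripper=[1,1])

```text
time: 10.4
tool_pos: [0.4784, 0.2468, 0.3208]
ee_rot: [-3.141, 0.001, 2.358]
wrist_force: [-0.3, -0.1, -0.0]
width: 0.0938
finger_force: 0.0
```

Run:
```python
from h import *
p,r,o=cur(); print(p,o['ee_rot'],o['joint_positions'],o['time'])
im=spots('wrist',['mill_lid','lid_lug','jar_mouth','jar_notch'])
print([(np.round(d['centre'],4),round(d['score'],2)) for d in robot.recognise('mill_lid','wrist')[:4]])
spots('top',['mill_lid','lid_lug','jar_mouth','jar_notch']);spots('scene',['jar_mouth','jar_notch','mill_jar'])
im=im[:,:,::-1].copy()
a=np.linspace(0,2*np.pi,25)[:-1]
pts=np.c_[.478+.033*np.cos(a),.247+.033*np.sin(a),a*0+.026]
for u in proj('wrist',pts): cv2.circle(im,tuple(int(v) for v in u),1,(0,0,255),-1)
m=robot.camera_model('wrist');np.savez('w4.npz',im=im,K=m['camera_matrix'],rv=m['rvec'],tv=m['tvec'])
cv2.imwrite('pics/w4.png',im)
```

```text
[0.4784 0.2468 0.3208] [-3.1413  0.0005  2.3575] [ 0.371   0.093   1.5316 -0.0006  1.517  -0.4156] 10.4
wrist mill_lid [([0.4793, 0.2446, -0.0001], 0.95)]
wrist lid_lug [([0.5012, 0.2564, 0.0046], 0.78)]
wrist jar_mouth []
wrist jar_notch [([0.604, 0.2845, 0.0449], 0.72)]
[(array([0.4766, 0.2467, 0.0242]), 0.77), (array([0.6022, 0.4801, 0.0034]), 0.7)]
top mill_lid [([0.62, 0.5033, 0.0256], 0.57)]
top lid_lug [([0.5162, 0.7031, 0.0217], 0.82), ([0.5983, 0.5212, 0.0195], 0.74)]
top jar_mouth [([0.5065, 0.0406, 0.1323], 0.95), ([0.5065, 0.0421, 0.0005], 0.67)]
top jar_notch [([0.5259, 0.0254, 0.1262], 0.74)]
scene jar_mouth [([0.5092, 0.0447, 0.1278], 0.56)]
scene jar_notch [([0.5244, 0.0302, 0.1295], 0.85), ([0.5597, 0.3933, 0.0619], 0.37)]
scene mill_jar [([0.5078, 0.0405, 0.0133], 0.94), ([0.6477, 0.045, 0.0064], 0.72), ([0.4832, 0.2442, -0.0025], 0.41)]
```

View pics/w4.png

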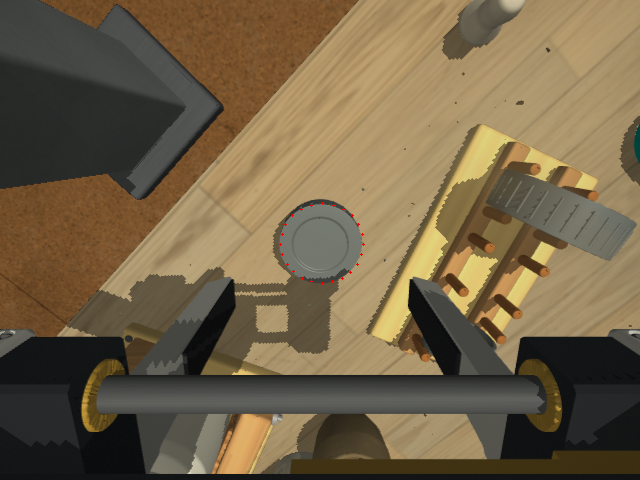

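The lid lies flat, closed side up, at (322,243); the projected circle at (0.478, 0.247) fits it. Descending to grasp across the diameter.

Emit:
play_rows(translation=[[0,0,0.6],[0,0,0.8],[0,0,0.8],[0,0,0.5],[0,0,0.17],[0,0,0]], twist=[[0,0,0],[0,0,0],[0,0,0],[0,0,0],[0,0,0],[0,0,0]], gripper=[1,1,1,1,1,1])

```text
time: 11.75
tool_pos: [0.4783, 0.2468, 0.205]
ee_rot: [-3.14, -0.001, 2.357]
wrist_force: [-0.0, 0.3, -0.0]
width: 0.0941
finger_force: 0.0
```

Emit:
play_rows(translation=[[0,0,0],[0,0,0],[0,0,0],[0,0,0]], twist=[[0,0,0],[0,0,0],[0,0,0],[0,0,0]], gripper=[-1,-1,-1,-1])

```text
time: 12.15
tool_pos: [0.4788, 0.247, 0.2068]
ee_rot: [3.14, 0.001, 2.357]
wrist_force: [0.2, 1.0, 4.9]
width: 0.0656
finger_force: 20.6
```

Emit:
play_rows(translation=[[0,0,-0.3],[0,0,-0.6],[0,0,-0.9],[0,0,-0.9],[0,0,-0.9],[0,0,-0.4],[0,0,0]], twist=[[0,0,0],[0,0,0],[0,0,0],[0,0,0],[0,0,0],[0,0,0],[0,0,0]], gripper=[-1,-1,-1,-1,-1,-1,-1])

```text
time: 12.85
tool_pos: [0.4788, 0.2471, 0.3706]
ee_rot: [3.134, 0.003, 2.357]
wrist_force: [-0.2, -0.3, -0.3]
width: 0.0654
finger_force: 30.0
```

Run:
```python
from h import *
p,r,o=cur(); print(p,o['ee_rot'],o['joint_positions'],o['time'],o['width'],o['finger_force'])
spots('wrist',['mill_lid','lid_lug']);spots('scene',['mill_lid','lid_lug'])
im=robot.snapshot('wrist')[:,:,::-1].copy()
a=np.linspace(0,2*np.pi,25)[:-1]
# lid top: tips 5mm above rim-> top 19.x mm: tool z = .206-.026
pts=np.c_[.033*np.cos(a),.033*np.sin(a),a*0+.180]
for u in proj('wrist',p+r.apply(pts)): cv2.circle(im,tuple(int(v) for v in u),1,(0,0,255),-1)
cv2.imwrite('pics/w5.png',im)
plan([.507,.042,.345],r,7)
```

```text
[0.4788 0.2471 0.3706] [3.1335 0.0034 2.357 ] [ 0.3712  0.0686  1.458   0.0002  1.6062 -0.415 ] 12.85 0.06539163978119615 29.999616035281633
wrist mill_lid [([0.4825, 0.2457, 0.1649], 0.98)]
wrist lid_lug [([0.5082, 0.2583, 0.1686], 0.89), ([0.5918, 0.5223, 0.0215], 0.69)]
scene mill_lid [([0.4835, 0.2467, 0.1558], 0.94), ([0.4956, 0.6999, 0.0271], 0.78)]
scene lid_lug [([0.5049, 0.2533, 0.1649], 0.98), ([0.5172, 0.7001, 0.0204], 0.9)]
rotvec [-0.0107 -0.0046 -0.0001] dist 0.2077463351520835
[-0.59, -0.445, 0.069] [-0.015, -0.007, -0.0]
[-0.59, -0.445, 0.068] [-0.015, -0.007, -0.0]
[-0.59, -0.445, 0.068] [-0.015, -0.007, -0.0]
[-0.59, -0.445, 0.068] [-0.015, -0.007, -0.0]
[-0.589, -0.446, 0.068] [-0.015, -0.007, -0.0]
[-0.589, -0.446, 0.067] [-0.015, -0.007, -0.0]
[-0.589, -0.446, 0.067] [-0.015, -0.007, -0.0]
```

View pics/w5.png

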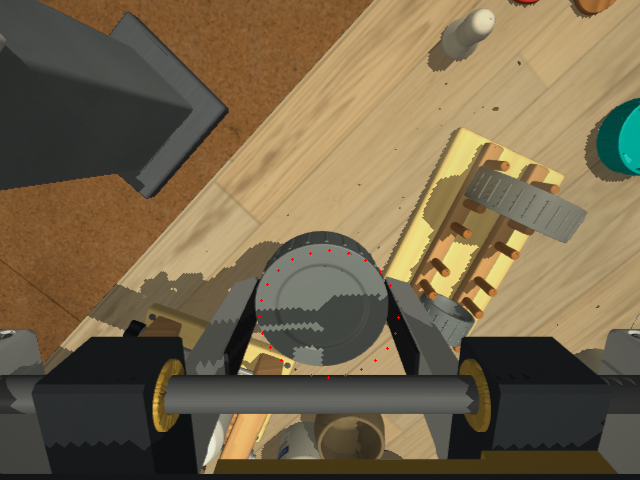

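Run:
```python
from h import *
from scipy.optimize import least_squares
m=robot.camera_model('wrist'); K=np.array(m['camera_matrix']); Rc=cv2.Rodrigues(np.array(m['rvec']))[0]; tv=np.array(m['tvec']).ravel()
p,r,o=cur(); print(K[0,0],K[0,2],K[1,2]); C=-Rc.T@tv
print('cam in tool(meas)',r.inv().apply(C-p), r.inv().apply(Rc))
rn=down(45)
print('cam rel nominal',rn.inv().apply(C-p), rn.inv().apply(Rc))
def pr(P,c=np.array([.0792,-.0005,.0192])):
    A=np.array([[0,-1,0],[0,0,0],[-.2678,-.0007,.9635]]);z=A[2]/np.linalg.norm(A[2]);
    x=r.inv().apply(Rc[0]);x=np.round(x);y=np.cross(z,x);y/=np.linalg.norm(y);x=np.cross(y,z)
    q=(np.atleast_2d(P)-c)@np.c_[x,y,z]; return np.c_[K[0,0]*q[:,0]/q[:,2]+K[0,2],K[1,1]*q[:,1]/q[:,2]+K[1,2]]
a=np.linspace(0,2*np.pi,73)
def ext(v): 
    u=pr(np.c_[v[0]+.033*np.cos(a),v[1]+.033*np.sin(a),0*a+v[2]]); return np.array([u[:,0].min(),u[:,0].max(),u[:,1].min(),u[:,1].max()])
print(ext([0,0,.181]))
s=least_squares(lambda v:ext(v)-[255,390,245,366],[0,0,.181]); print(s.x,s.fun)
```

```text
358.0772676572325 321.3070353864621 242.4183563201462
cam in tool(meas) [ 0.0789 -0.0009  0.0192] [[-0.      1.      0.0012]
 [-0.9633  0.0003 -0.2683]
 [-0.2683 -0.0011  0.9633]]
cam rel nominal [ 0.0789 -0.001   0.0191] [[ 0.0007  1.      0.0038]
 [-0.9637  0.0017 -0.267 ]
 [-0.267  -0.0035  0.9637]]
[255.8224 389.3411 244.9372 367.1586]
[ 0.0003 -0.      0.1809] [ 0.6531 -0.6529 -0.6804  0.752 ]
```

The lid disc (255–390, 245–366) fits a lid centred in the fingers to within 0.3 mm. Next I move so the wrist camera looks straight down on the jar's mouth.

Emit:
play_rows(translation=[[-0.62,-0.3,0],[-0.92,-0.445,0],[-0.92,-0.445,0],[-0.92,-0.445,0],[-0.92,-0.445,0],[-0.92,-0.445,0],[-0.92,-0.445,0],[-0.3,-0.145,0]], twist=[[0,0,0],[0,0,0],[0,0,0],[0,0,0],[0,0,0],[0,0,0],[0,0,0],[0,0,0]], gripper=[-1,-1,-1,-1,-1,-1,-1,-1])

```text
time: 14.0
tool_pos: [0.5734, -0.0267, 0.3645]
ee_rot: [-3.14, -0.001, 2.353]
wrist_force: [0.4, 0.5, -1.3]
width: 0.0652
finger_force: 30.0
```

Emit:
play_rows(translation=[[0,0,0],[0,0,0]], twist=[[0,0,0],[0,0,0]], gripper=[-1,-1])

```text
time: 14.2
tool_pos: [0.5725, -0.0225, 0.3652]
ee_rot: [3.141, -0.002, 2.357]
wrist_force: [-0.0, 0.2, -0.8]
width: 0.0651
finger_force: 30.0
```

Run:
```python
from h import *
P=[];Q=[]
for i in range(4):
    p,r,o=cur(); P.append(p);Q.append(o['ee_rot'])
    spots('wrist',['jar_mouth','jar_notch'])
print(np.mean(P,0),np.array(Q),o['time'])
im=robot.snapshot('wrist'); m=robot.camera_model('wrist'); np.savez('w6.npz',im=im,rv=m['rvec'],tv=m['tvec'],K=m['camera_matrix'],p=p)
im=im[:,:,::-1].copy()
u=proj('wrist',[[.508,.042,.13]])[0]; print(u)
a=np.linspace(0,2*np.pi,25)[:-1]
x0,y0=int(u[0])-80,max(0,int(u[1])-80)
c=cv2.resize(im[y0:y0+160,x0:x0+160],None,fx=3.75,fy=3.75)
print(x0,y0); cv2.imwrite('pics/w6.png',c)
```

```text
wrist jar_mouth [([0.5079, 0.0435, 0.1289], 0.89)]
wrist jar_notch [([0.5322, 0.0315, 0.1289], 0.91)]
wrist jar_mouth [([0.5059, 0.0434, 0.129], 0.91)]
wrist jar_notch [([0.5309, 0.0317, 0.1261], 0.88)]
wrist jar_mouth [([0.5077, 0.0433, 0.128], 0.97)]
wrist jar_notch [([0.5317, 0.0323, 0.1274], 0.74)]
wrist jar_mouth [([0.5076, 0.0434, 0.1294], 0.61), ([0.6509, 0.0473, -0.001], 0.36)]
wrist jar_notch [([0.5305, 0.0306, 0.1256], 0.66)]
[ 0.5725 -0.0222  0.3658] [[ 3.1413 -0.0019  2.3572]
 [ 3.1409 -0.0005  2.3591]
 [ 3.141   0.0001  2.3587]
 [ 3.141   0.0002  2.3577]] 14.65
[323.8005 119.2636]
243 39
```

View pics/w6.png

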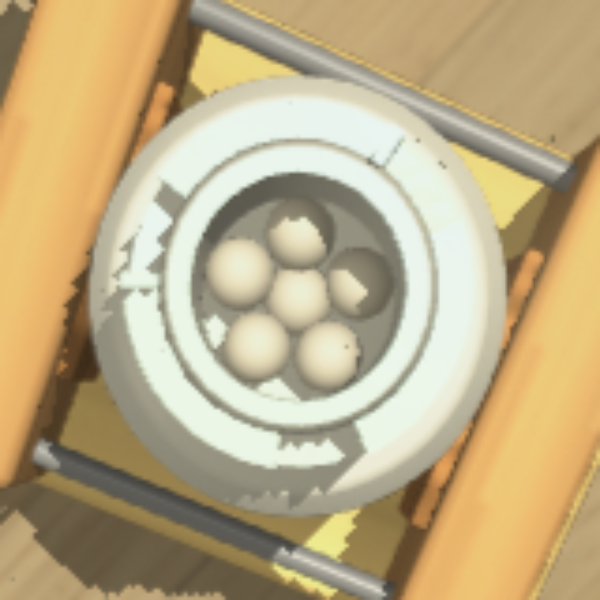

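```bash
cat >> h.py <<'E'
Kw=np.array([[358.077,0,321.307],[0,358.077,242.418],[0,0,1]]); Cw=np.array([.0791,-.0007,.0192])
Aw=np.array([[0,1,0],[-.9635,0,-.2678],[-.2678,0,.9635]])
def ray(px,zt):
    d=Aw.T@np.linalg.inv(Kw)@np.array([px[0],px[1],1.]); return Cw+d*(zt-Cw[2])/d[2]
E
python3 - <<'E'
from h import *
d=np.load('w6.npz'); print(d['K'])
g=cv2.cvtColor(d['im'],cv2.COLOR_RGB2GRAY)
for px in [(243+300/3.75,39+284/3.75),(243+298.5/3.75,39+285/3.75)]:
    q=ray(px,.2358); w=np.array([.5725,-.0222,.3658])+down(45.1).apply(q); print(q,w)
# hole ellipse: dark inside
from collections import Counter
roi=cv2.resize(g[39:199,243:403],None,fx=4,fy=4,interpolation=cv2.INTER_CUBIC)
c=cv2.HoughCircles(cv2.GaussianBlur(roi,(5,5),1),cv2.HOUGH_GRADIENT_ALT,1.5,10,param1=150,param2=.6,minRadius=90,maxRadius=260)
if c is not None:
  for k in c[0][:8]:
    px=(243+k[0]/4,39+k[1]/4); print(px,k[2]/4,down(45.1).apply(ray(px,.2358))+[.5725,-.0222,.3658])
p,r,o=cur(); t=np.array([.5065,.0435]); plan([t[0],t[1],.3658],r,3,np.array([.5725,-.0222,.3658]),r)
E
```

```text
[[358.0773   0.     321.307 ]
 [  0.     358.0773 242.4184]
 [  0.       0.       1.    ]]
[0.0946 0.0003 0.2358] [0.5057 0.0448 0.13  ]
[0.0945 0.     0.2358] [0.5056 0.0445 0.13  ]
(np.float32(341.625), np.float32(112.875)) 51.89027 [0.5125 0.053  0.13  ]
(np.float32(323.625), np.float32(117.75)) 36.34647 [0.5071 0.0439 0.13  ]
(np.float32(309.375), np.float32(128.625)) 48.50199 [0.5055 0.0339 0.13  ]
(np.float32(306.375), np.float32(108.375)) 40.327293 [0.4966 0.0405 0.13  ]
(np.float32(323.625), np.float32(117.75)) 28.09298 [0.5071 0.0439 0.13  ]
rotvec [0. 0. 0.] dist 0.09312620469019452
[0.776, -0.001, -0.0] [0.0, 0.0, 0.0]
[0.776, -0.001, -0.0] [0.0, 0.0, 0.0]
[0.776, -0.001, -0.0] [0.0, 0.0, 0.0]
```

Run:
```python
from h import *
from scipy.optimize import least_squares
d=np.load('w6.npz'); g=cv2.cvtColor(d['im'],cv2.COLOR_RGB2GRAY)
e=cv2.Canny(g,60,150); yy,xx=np.nonzero(e[39:199,243:403]); pts=np.c_[xx+243.,yy+39.]
T=np.array([ray(u,.2358)[:2] for u in pts]); T0=np.array([.5725,-.0222,.3658])
for rad in (.0215,None):
  for c0 in ([.0945,0],[.0925,0]):
    f=lambda v:np.linalg.norm(T-v[:2],axis=1)-v[2]
    for r0 in (.0165,.0215):
      v=np.r_[c0,r0]
      for w in (.004,.002,.001,.001):
        k=abs(f(v))<w; v=least_squares(lambda q:np.linalg.norm(T[k]-q[:2],axis=1)-q[2],v,loss='soft_l1',f_scale=.0004).x
      print(c0,r0,v,k.sum(),down(45.1).apply([v[0],v[1],.2358])+T0)
  break
c=cv2.resize(cv2.merge([e,e,e])[39:199,243:403],None,fx=3.75,fy=3.75,interpolation=cv2.INTER_NEAREST); cv2.imwrite('pics/e.png',c)
```

```text
[0.0945, 0] 0.0165 [ 0.0941 -0.0003  0.0164] 212 [0.5057 0.044  0.13  ]
[0.0945, 0] 0.0215 [ 0.0939 -0.0004  0.0209] 436 [0.5057 0.0438 0.13  ]
[0.0925, 0] 0.0165 [0.0904 0.0009 0.0167] 159 [0.5091 0.0422 0.13  ]
[0.0925, 0] 0.0215 [ 0.0937 -0.0003  0.021 ] 401 [0.5059 0.0437 0.13  ]
```

Emit:
play_rows(translation=[[0.5,0,0],[0.8,0,0],[0.7,0,0],[0.34,-0.01,0],[0,0,0.3],[0,0,0.3],[0,0,0.1],[0,0,0]], twist=[[0,0,0],[0,0,0],[0,0,0],[0,0,0],[0,0,0],[0,0,0],[0,0,0],[0,0,0]], gripper=[-1,-1,-1,-1,-1,-1,-1,-1])

```text
time: 15.65
tool_pos: [0.5065, 0.0419, 0.3358]
ee_rot: [-3.139, -0.002, 2.356]
wrist_force: [0.2, 1.0, -0.6]
width: 0.0651
finger_force: 30.0
```

Emit:
play_rows(translation=[[0,0,0]], twist=[[0,0,0]], gripper=[-1])

```text
time: 15.75
tool_pos: [0.5067, 0.0421, 0.3374]
ee_rot: [-3.141, -0.0, 2.356]
wrist_force: [-0.4, -0.2, -1.1]
width: 0.0654
finger_force: 30.0
```

Run:
```python
from h import *
L=[]
for i in range(5):
    p,r,o=cur(); L.append(np.r_[p,o['ee_rot']]); robot.snapshot('scene')
print(np.round(L,4),o['wrist_force'],o['time'])
spots('scene',['mill_lid','lid_lug']); spots('wrist',['mill_lid','lid_lug'])
im=robot.snapshot('scene'); u=proj('scene',[[.506,.044,.13]])[0].astype(int); print(u)
cv2.imwrite('pics/s7.png',cv2.resize(im[u[1]-60:u[1]+60,u[0]-80:u[0]+80,::-1],None,fx=5,fy=5,interpolation=cv2.INTER_CUBIC))
```

```text
[[ 0.5067  0.0421  0.3374 -3.1414 -0.0004  2.3559]
 [ 0.5067  0.0422  0.3378  3.1412  0.0002  2.3561]
 [ 0.5067  0.0422  0.3381  3.1408  0.0005  2.3562]
 [ 0.5066  0.0424  0.3382  3.1407  0.0006  2.3564]
 [ 0.5065  0.0424  0.3383  3.1406  0.0007  2.3565]] [-0.1515 -0.2902 -1.171 ] 15.95
scene mill_lid [([0.5097, 0.0398, 0.1319], 0.62), ([0.6488, 0.0459, 0.0051], 0.61)]
scene lid_lug []
wrist mill_lid [([0.5084, 0.0434, 0.132], 0.85), ([0.5299, 0.0531, 0.1421], 0.67)]
wrist lid_lug [([0.528, 0.0518, 0.1387], 0.83)]
[391 370]
```

View pics/s7.png

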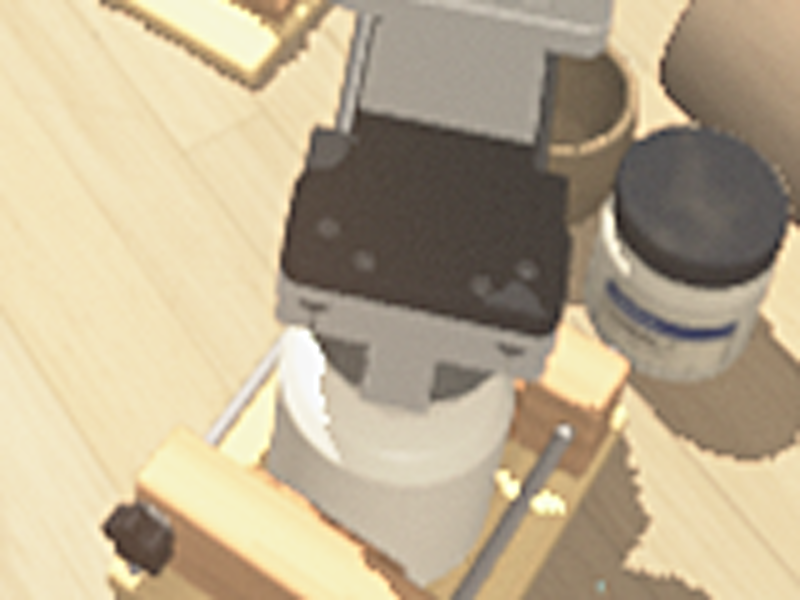

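The lid hangs just above the jar's mouth (crop centre (400,370)), level. Small correction, then lowering slowly.

Emit:
play_rows(translation=[[0.03,0.01,0],[0,0,0.05],[0,0,0.05],[0,0,0.05],[0,0,0.05],[0,0,0]], twist=[[0,0,0],[0,0,0],[0,0,0],[0,0,0],[0,0,0],[0,0,0]], gripper=[-1,-1,-1,-1,-1,-1])

```text
time: 16.95
tool_pos: [0.5056, 0.0437, 0.3293]
ee_rot: [-3.141, -0.001, 2.357]
wrist_force: [-0.1, 0.3, -0.6]
width: 0.0653
finger_force: 30.0
```

Emit:
play_rows(translation=[[0,0,0.05],[0,0,0]], twist=[[0,0,0],[0,0,0]], gripper=[-1,-1])

```text
time: 17.15
tool_pos: [0.5057, 0.0437, 0.328]
ee_rot: [3.141, 0.0, 2.357]
wrist_force: [-0.1, 0.2, -0.6]
width: 0.065
finger_force: 30.0
```

Emit:
play_rows(translation=[[0,0,0.03],[0,0,0.02],[0,0,0]], twist=[[0,0,0],[0,0,0],[0,0,0]], gripper=[-1,-1,-1])

```text
time: 17.45
tool_pos: [0.5056, 0.0438, 0.3277]
ee_rot: [3.14, 0.001, 2.357]
wrist_force: [-2.0, 0.5, 6.5]
width: 0.0652
finger_force: 30.0
```

Contact on the collar (6.5 N) at the expected height. Turning counter-clockwise.

Emit:
play_rows(translation=[[0,0,0],[0,0,0],[0,0,0],[0,0,0],[0,0,0],[0,0,0],[0,0,0],[0,0,0]], twist=[[0,0,-0.5],[0,0,-1],[0,0,-1],[0,0,-1],[0,0,-1],[0,0,-1],[0,0,-1],[0,0,-0.5]], gripper=[-1,-1,-1,-1,-1,-1,-1,-1])

```text
time: 18.25
tool_pos: [0.5061, 0.0438, 0.3277]
ee_rot: [3.141, 0.004, 3.06]
wrist_force: [0.5, -0.6, 5.3]
width: 0.0653
finger_force: 30.0
```

Emit:
play_rows(translation=[[0,0,0.02],[0,0,0.02],[0,0,0.02],[0,0,0]], twist=[[0,0,-0.5],[0,0,-0.5],[0,0,-0.5],[0,0,-0.5]], gripper=[-1,-1,-1,-1])

```text
time: 18.65
tool_pos: [0.5065, 0.0438, 0.3275]
ee_rot: [-3.141, 0.008, -3.025]
wrist_force: [0.2, 0.4, 10.5]
width: 0.0654
finger_force: 30.0
```

Emit:
play_rows(translation=[[0,0,0.02],[0,0,0.02],[0,0,0.02],[0,0,0.02]], twist=[[0,0,-0.4],[0,0,-0.4],[0,0,-0.4],[0,0,-0.4]], gripper=[-1,-1,-1,-1])

```text
time: 19.05
tool_pos: [0.5057, 0.0438, 0.3204]
ee_rot: [-3.142, 0.001, -2.865]
wrist_force: [-0.4, 0.5, -0.8]
width: 0.0655
finger_force: 30.0
```

Emit:
play_rows(translation=[[0,0,0.02],[0,0,0.02],[0,0,0]], twist=[[0,0,-0.4],[0,0,-0.4],[0,0,0]], gripper=[-1,-1,-1])

```text
time: 19.35
tool_pos: [0.5063, 0.0436, 0.3198]
ee_rot: [-3.14, 0.004, -2.787]
wrist_force: [2.1, -0.6, 2.4]
width: 0.065
finger_force: 30.0
```

Run:
```python
from h import *
p,r,o=cur(); print(p,o['ee_rot'],o['wrist_force'],o['wrist_torque'],o['joint_positions'])
```

```text
[0.5063 0.0436 0.3198] [-3.1401  0.0038 -2.7867] [ 2.1385 -0.5778  2.3531] [-0.0431 -0.4371  0.0063] [-0.0257  0.0255  1.6048  0.      1.5071 -1.9514]
```

The lid dropped 8 mm: the lugs are in the notches. Now screwing clockwise, following the ramp down.

Emit:
play_rows(translation=[[0,0,0],[0,0,0.01],[0,0,0.01],[0,0,0.01],[0,0,0.01],[0,0,0.01],[0,0,0.01],[0,0,0]], twist=[[0,0,0.5],[0,0,1],[0,0,1],[0,0,1],[0,0,1],[0,0,1],[0,0,1],[0,0,0.5]], gripper=[-1,-1,-1,-1,-1,-1,-1,-1])

```text
time: 20.15
tool_pos: [0.5056, 0.0441, 0.3173]
ee_rot: [3.14, 0.001, 2.793]
wrist_force: [-1.4, 1.9, 3.2]
width: 0.0651
finger_force: 30.0
```

Run:
```python
from h import *
p,r,o=cur(); print(p,o['ee_rot'],o['wrist_force'],o['wrist_torque'])
```

```text
[0.5056 0.0441 0.3173] [3.1397 0.0006 2.7935] [-1.4045  1.8944  3.2104] [0.321  0.1378 0.0712]
```

Turned 40°, down 2.5 mm, little torque. Continuing.

Emit:
play_rows(translation=[[0,0,0.01],[0,0,0.01],[0,0,0.01],[0,0,0.01],[0,0,0]], twist=[[0,0,1],[0,0,1],[0,0,1],[0,0,0.6],[0,0,0.5]], gripper=[-1,-1,-1,-1,-1])

```text
time: 20.65
tool_pos: [0.5058, 0.0443, 0.3158]
ee_rot: [3.139, 0.0, 2.384]
wrist_force: [-0.1, 2.3, 3.7]
width: 0.0649
finger_force: 30.0
```

Run:
```python
from h import *
p,r,o=cur(); print(p,o['ee_rot'],o['wrist_force'],o['wrist_torque'])
```

```text
[0.5058 0.0443 0.3158] [3.1387 0.0003 2.3843] [-0.1329  2.2558  3.6539] [ 0.3204 -0.1328  0.023 ]
```

Emit:
play_rows(translation=[[0,0,0.01],[0,0,0.01],[0,0,0],[0,0,0]], twist=[[0,0,0.4],[0,0,0.4],[0,0,0.4],[0,0,0]], gripper=[-1,-1,-1,-1])

```text
time: 21.05
tool_pos: [0.5062, 0.0442, 0.3156]
ee_rot: [3.137, 0.002, 2.266]
wrist_force: [1.6, 2.3, 5.2]
width: 0.0654
finger_force: 30.0
```

Run:
```python
from h import *
p,r,o=cur(); print(p,o['ee_rot'],o['wrist_force'],o['wrist_torque'])
```

```text
[0.5062 0.0442 0.3156] [3.1374 0.0018 2.2662] [1.5517 2.2763 5.2215] [ 0.1489 -0.2438 -0.0202]
```

Emit:
play_rows(translation=[[0,0,0],[0,0,0],[0,0,0],[0,0,0]], twist=[[0,0,0.4],[0,0,0.4],[0,0,0.3],[0,0,0]], gripper=[-1,-1,-1,-1])

```text
time: 21.45
tool_pos: [0.5062, 0.0438, 0.3155]
ee_rot: [3.138, 0.002, 2.156]
wrist_force: [1.0, 0.1, 5.0]
width: 0.0653
finger_force: 30.0
```

Run:
```python
from h import *
p,r,o=cur(); print(p,o['ee_rot'],o['wrist_force'],o['wrist_torque'])
```

```text
[0.5062 0.0438 0.3155] [3.1382 0.0024 2.1565] [1.0185 0.069  4.9776] [-0.1531 -0.2359  0.0629]
```

Emit:
play_rows(translation=[[0,0,0],[0,0,0],[0,0,0]], twist=[[0,0,0.5],[0,0,0.5],[0,0,0]], gripper=[-1,-1,-1])

```text
time: 21.75
tool_pos: [0.5064, 0.0435, 0.3155]
ee_rot: [3.138, 0.004, 2.058]
wrist_force: [3.2, -2.3, 4.5]
width: 0.0651
finger_force: 30.0
```

Run:
```python
from h import *
p,r,o=cur(); print(p,o['ee_rot'],o['wrist_force'],o['wrist_torque'])
```

```text
[0.5064 0.0435 0.3155] [3.138  0.0037 2.0585] [ 3.2088 -2.2942  4.4626] [-0.5133 -0.4564  0.6582]
```

Torque has risen to 0.66 N m: the lid is at its stop. Releasing and lifting clear.

Emit:
play_rows(translation=[[0,0,0],[0,0,0],[0,0,0],[0,0,-0.3],[0,0,-0.8],[0,0,-0.9],[0,0,-0.9],[0,0,0]], twist=[[0,0,-0.1],[0,0,0],[0,0,0],[0,0,0],[0,0,0],[0,0,0],[0,0,0],[0,0,0]], gripper=[0,1,1,1,1,1,1,1])

```text
time: 22.55
tool_pos: [0.5058, 0.0438, 0.4366]
ee_rot: [3.132, 0.005, 2.067]
wrist_force: [-0.2, 0.1, 0.2]
width: 0.0938
finger_force: 0.0
```

Run:
```python
from h import *
p,r,o=cur(); print(p,o['wrist_force'],o['width'],o['time'])
spots('wrist',['mill_lid','lid_lug','jar_notch']);spots('scene',['mill_lid','lid_lug','lid_small','lid_large','pinch_pot','glaze_jar'])
im=robot.snapshot('scene'); u=proj('scene',[[.506,.044,.13]])[0].astype(int)
w=robot.snapshot('wrist')
cv2.imwrite('pics/s8.png',np.hstack([cv2.resize(im[u[1]-75:u[1]+75,u[0]-100:u[0]+100,::-1],(400,300)),cv2.resize(w[:,:,::-1],(400,300))]))
```

```text
[0.5058 0.0438 0.4366] [-0.2358  0.0829  0.2426] 0.09379694603788755 22.55
wrist mill_lid [([0.5073, 0.0425, 0.1068], 0.87)]
wrist lid_lug [([0.5325, 0.0471, 0.1145], 0.67)]
wrist jar_notch []
scene mill_lid [([0.5112, 0.0411, 0.1076], 0.87)]
scene lid_lug [([0.5353, 0.0423, 0.1165], 0.74), ([0.5967, 0.5183, 0.0184], 0.62)]
scene lid_small [([0.6046, 0.2843, 0.046], 0.62)]
scene lid_large [([0.5616, 0.3952, 0.0637], 0.59)]
scene pinch_pot [([0.6374, 0.1199, -0.0011], 0.91)]
scene glaze_jar [([0.65, 0.0457, 0.0027], 0.58)]
```

View pics/s8.png

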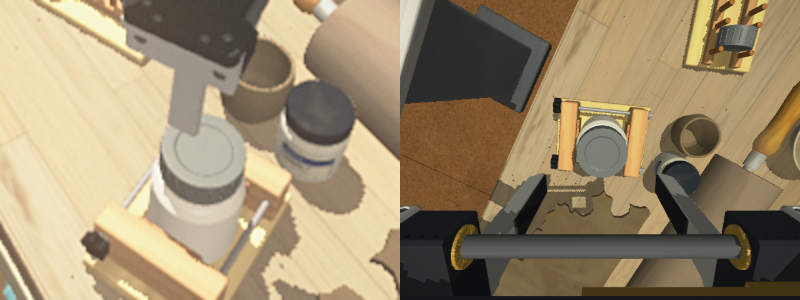

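The lid sits level on the jar (left view at (203,160), right view at (600,148)). Its origin is about 0.107–0.109 m up, as expected when home. The other things stand where they were, and the gripper is clear.

```bash
python3 -c "
from bench import robot
print(robot.close_job())"
```

```text
the job is handed in; nothing more can be done
None
```

The middle-sized lid is on the mill jar, screwed clockwise to its stop and released, and the job is handed in. The verdict was not shown, but the last look found the lid level and at the expected height, and the other two lids, the glaze jar and the pinch pot were where they started.

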